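# Set the pantry timer to 35 minutes and start it

### The job

Set the kitchen timer on the pantry shelf to 35 minutes: with a fingertip behind the stud on its dial, push the dial round clockwise, counting one click for every 5 minutes, until its pointer line and stud rest at the seventh mark clockwise from the long zero mark, without going past it. Then press the start button right down with a fingertip and let it come up again. Work gently and grip nothing: the timer stays on the shelf about where it is, and the things around it are left alone.

Things in the scene. Friction and masses are not known exactly. Their poses are not given: they have to be found in the camera images.
- timer: stainless steel kitchen timer lying on its back, loose on the shelf on a rubber foot, 1.05 kg in all: a box 120 mm (its x) by 185 mm (its y), face 45 mm above the shelf. Origin at the centre of its underside; x points to the zero mark's side, y towards the dial's end, z up. On the face: a click dial at one end, a start button at the other. Around the dial twelve dark tick marks 30 degrees apart; the zero mark is the long broad one, on the timer's +x side of the dial
- dial (a joint): turn of the dial in rad: 0 = stud and pointer line at the zero mark (0 minutes), growing clockwise seen from above. One click, 5 minutes, every 0.5236 rad (30 degrees); sprung detents pull it into each click position (about 0.045 Nm to push out of one, some 1.5 to 3 N square behind the stud; more than about 5 N on the stud slides the whole timer; past half-way it snaps on to the next by itself). Stops just below 0 and at 5.9; it can start at any of the clicks 0 to 3
- dial_centre (a point): point on the dial's axis at the top of its flat disc, 55 mm above the shelf; it lies at (0, 32) mm in the timer's x, y. The disc is 88 mm across and flat apart from the finger stud
- finger_stud (a point): centre of the finger stud: a black upright round peg fixed on the dial near its rim and turning with it, 14 mm across, standing 18 mm above the disc (from 55 to 73 mm above the shelf). This point is on the peg's axis, 34 mm from the dial's axis and 63 mm above the shelf; its x points radially outward. A dark line on the disc runs from the dial's centre through the stud to the rim: this is the pointer, so the stud stands at the mark that the dial is set to
- start_button (a joint): how far the start button is pressed, m: 0 = up, 0.006 = fully down; springs back, 2 N to start and 5 N at the bottom
- button_top (a point): centre of the start button's top: a plain round metal cap 28 mm across at the end of the timer away from the dial, at (0, -60) mm in the timer's x, y; its top is 59 mm above the shelf, 14 mm above the face, and moves down with it
- tumbler: bystander: short clear glass tumbler, 72 mm across, 78 mm tall; origin at the centre of its underside, z up
- creamer: bystander: blue ceramic creamer with a loop handle, 72 mm across without it, 75 mm tall; origin at the centre of its underside, z up
- spoon_rest: bystander: wooden spoon rest, a shallow tray 85 x 130 mm, 18 mm tall; origin at the centre of its underside, z up
- spice_jar: bystander: small amber glass spice jar, 46 mm across, 75 mm tall; origin at the centre of its underside, z up
- ramekin: bystander: white ceramic ramekin, 76 mm across, 42 mm tall; origin at the centre of its underside, z up
Mind the look-alikes: they are no part of the job. Leave any brown, orange or yellow look-alike of the timer alone.

How it is judged:
On the way, in this order (a step that is already met when the one before it is completed fails the run):
1. the dial rests at 35 minutes (seventh click) (value of joint dial between 3.535 and 3.795 rad), for 0.3 s.
2. the start button is pressed right down (value of joint start_button above 0.0045 m).
At the end, for the whole second after the job is handed in: The dial rests within 0.13 rad of 3.665 rad (seventh click, 35 minutes), the start button is up again (within 1.5 mm), and the timer lies flat and still on the shelf within 30 mm of where it started (all of step 1 and value of joint start_button below 0.0015 m and distance of timer from where it was at the start of the episode below 0.03 m and angle between timer's own z axis and vertical below 0.05 rad and height (world z) of timer below 0.005 m and linear speed of timer below 0.02 m/s); the robot touches nothing.
It fails at once if the dial went past 35 minutes (more than half a click beyond it) (value of joint dial above 3.95 rad).
It fails at once if the start button was pressed (over 3 mm) while the dial was not at 35 minutes (value of joint start_button above 0.003 m and not (value of joint dial between 3.465 and 3.865 rad)).
It fails at once if the dial was gripped or forced: the fingers bore on it with more than 20 N (contact force between the fingers and dial above 20 N).
It fails at once if the timer was lifted, tipped or shoved away (over 12 mm up, 0.15 rad or 40 mm in all) (height (world z) of timer above 0.012 m or angle between timer's own z axis and vertical above 0.15 rad or distance of timer from where it was at the start of the episode above 0.04 m).
It fails at once if a bystander was moved more than 20 mm or tipped (distance of any of tumbler, creamer, spoon_rest, spice_jar, ramekin from where it was at the start of the episode above 0.02 m or angle between any of tumbler, creamer, spoon_rest, spice_jar, ramekin's own z axis and vertical above 0.3 rad).
It also fails if it takes over 58 s, if anything falls off the work surface, if the arm or the gripper's body presses on something with over 40 N, if the wrist force passes 120 N, or if a joint passes its speed limit or range.

### The arm

A 6-joint arm with a two-finger parallel gripper is mounted at the origin on the work surface. World frame = base frame: x ahead of the robot, y to its left, z up, the work surface at z = 0. Lengths are in m, angles in rad, forces in N, time in s.
With the tool pointing down it reaches from about 0.35 to 0.875 m from the base axis. Payload 4.2 kg.
Tool frame: the origin (TCP) lies where the fingers leave the gripper's body, on its centre line; the fingertips stand 70 mm ahead of it and the grasp point (between the pads) lies 51 mm ahead of it; z points along the fingers, y is the line along which they close (so a half turn about z gives the same grasp; the last joint's range is limited). The gripper opens to 87 mm and grips with 3 to 60 N. Pads are 19 mm wide; open, the fingers measure 117 mm over their backs; the gripper's body (75 mm by 190 mm) begins 51 mm behind the grasp point.
Start: joints at [-1.015, 0.385, 0.008, 0, -1.194, -0.259], TCP at [0.183, -0.598, 0.292] pointing down, gripper open.
Joint ranges: [-3.14, 3.14], [-1.21, 2.06], [-1.07, 1.41], [-3.16, 2.05], [-2.99, -0.16], [-3.1, 3.1]. Speed limits (rad/s): [2.79, 2.79, 3.14, 3.14, 3.14, 3.14].

### API

Orientations are given as a 3x3 rotation matrix whose columns are the frame's x, y, z axes.
In Python, from plant import ctrl, viewer, close_job, nets gives the robot as it stands. The module is installed in compiled form; this text tells all that it offers.
- The arm moves only by the tool arm_command, never from a script. Its argument "motion" is a list of rows, each an object of numbers: "tx", "ty", "tz": the shift along the world's x, y, z in units of 2 cm (1.0 is 2 cm); "wx", "wy", "wz": the turn, a rotation vector about the world's x, y, z in units of 0.1 rad (1.0 is 0.1 rad). In form: [{"tx": .., "ty": .., "tz": .., "wx": .., "wy": .., "wz": ..}, ...]. A call has 1 to 12 rows; each row shifts and turns the commanded pose from where the row before left it; what a row does not reach is not made up. A row lasts 1/8 s, in which the tool goes at most 62.5 mm and 10.7 degrees, less where a joint would pass 70% of its speed; a pose out of reach is approached as far as the arm can. A call with a number of a shift or a turn outside -1 to 1 is refused whole. A call with a gripper value outside its range is refused whole. "grip" is the gripper command: -1 is fully open, 1 is shut, values between are in proportion, set as the call begins (left out, the last holds). The fingers move at their own pace and stop on an object; "squeeze" is the grip in N (left out, the last holds). Time passes only in rows, so rows that do not move let the fingers close. It gives the time, the measured TCP pose, the force, the opening and the grip force at its end, in the units of the state.
- ctrl.sense(): the state, without advancing time (a new reading comes with each control period).
- viewer.capture(name): name is "scene" or "side" or "wrist"; returns a dict with "pixels" (384x512x3 uint8, red, green, blue), "range_z" (384x512 float32, m along the optical axis (not along the pixel's ray), 0 where there is no reading), "camera_matrix" (3x3 intrinsics, pixels), "rvec" (rotation vector, rad) and "tvec" (3), from world to camera coordinates, as OpenCV has them; the wrist camera has in their place "mount" (4x4, takes a point from camera to tool coordinates, whose origin is the TCP and whose axes are the flange's). Camera axes: x right, y down, z forward; pixel columns grow to the right and rows downward; lengths in m; the calibration is good to about 2 mm. A picture is of the moment at which its call begins: read the wrist's pose just before it.
- close_job(): hands the job in; it is judged then, once.
Trained networks look in a picture, given as the dict that the camera call returned (one of the last four; its "shot" number tells which), for a name from the list of things; names that differ only in an ending like _2 or _b are one class to them, and where a whole thing is asked for, a point or a joint stands for the part that bears it (a point fixed in the world has none). Each returns a list of dicts, best first, with "confidence" (0 to 1); they miss things now and then, are a little off and sometimes report something else, mostly with a low value. They report only what shows in the picture. A call takes as long as a camera call. They do not tell look-alikes from the thing itself.
- nets.outline_of(picture, name): "region" (384x512 bool, what is visible of it) and "extent" ([left, top, width, height] in pixels, round what is visible of it).
- nets.spot_point(picture, name): "pixel" ([row, column] in pixels: a listed point, or the origin of a listed thing).
The state is a dict: "time": time; "joints": joint angles; "joint_velocities": joint speeds; "joint_torque": joint torques, N m; "position": TCP position; "tool_rot": TCP orientation; "ft_force": force on the tool from outside, world axes, zero at the start; "wrist_torque": the same for the moment, N m; "width": finger opening in m; "grip_force": force on a finger pad.
Only numpy, scipy, OpenCV 4.12 (cv2) and the standard library are available. Lean on these libraries where they do the work, as an engineer would, in place of code of your own. Each camera call takes 0.05 s, during which the arm holds its last target. There are 200 camera calls.

## Working session

There is one attempt and no reset: what is moved stays moved. The work goes in short steps, Python scripts to look and compute and a tool call to move; the robot and the scene stay as the last step left them, time stands still between calls to the robot, and variables do not carry over. Pictures are saved under pics/ and viewed, at most 10 in all, crops included, and the job is handed in when it is done.

Besides the shell and the picture viewer there is one more tool, called after ">>>" as a command line: name --argument value ..., lists and objects as JSON in quotes. arm_command: Moves the arm, as the interface text tells. Its arguments: {"type":"object","properties":{"motion":{"type":"array","items":{"type":"object","properties":{"tx":{"type":"number"},"ty":{"type":"number"},"tz":{"type":"number"},"wx":{"type":"number"},"wy":{"type":"number"},"wz":{"type":"number"}}}},"grip":{"type":"number"},"squeeze":{"type":"number"}},"required":["motion"]}

```bash
mkdir -p pics; cat > h.py <<'E'
import numpy as np, cv2
from plant import ctrl, viewer, close_job, nets
def cam(p, s=None):
    K=np.array(p["camera_matrix"])
    if "mount" in p:
        M=np.array(p["mount"]); T=np.eye(4); T[:3,:3]=s["tool_rot"]; T[:3,3]=s["position"]
        W=T@M; return K,W[:3,:3],W[:3,3]
    R=cv2.Rodrigues(np.array(p["rvec"],float))[0]; t=np.array(p["tvec"],float).ravel()
    return K,R.T,-R.T@t
def onplane(p,px,z,s=None):   # pixel [row,col] -> world at height z
    K,R,o=cam(p,s); d=R@np.linalg.inv(K)@[px[1],px[0],1.]
    return o+d*(z-o[2])/d[2]
def depthpt(p,px,s=None):
    K,R,o=cam(p,s); r,c=int(round(px[0])),int(round(px[1])); z=p["range_z"][r,c]
    return o+R@(np.linalg.inv(K)@[px[1],px[0],1.])*z
def proj(p,X,s=None):
    K,R,o=cam(p,s); q=K@(R.T@(np.array(X)-o)); return q[1]/q[2],q[0]/q[2]
def save(p,n): cv2.imwrite("pics/"+n,np.ascontiguousarray(p["pixels"][:,:,::-1]))
E
python3 - <<'E'
from h import *
np.set_printoptions(precision=3,suppress=True)
ims=[]
for n in ("scene","side"):
    p=viewer.capture(n); ims.append(p["pixels"]); save(p,n+"0.png")
    for k,z in (("timer",0),("dial_centre",.055),("finger_stud",.063),("button_top",.059)):
        for q in nets.spot_point(p,k)[:3]: print(n,k,round(q["confidence"],2),q["pixel"],onplane(p,q["pixel"],z),depthpt(p,q["pixel"]))
    if n=="scene":
        for k in ("tumbler","creamer","spoon_rest","spice_jar","ramekin"):
            for q in nets.spot_point(p,k)[:1]: print(k,round(q["confidence"],2),q["pixel"],onplane(p,q["pixel"],0))
s=ctrl.sense(); print(s["position"],s["tool_rot"],s["time"])
cv2.imwrite("pics/both.png",cv2.resize(np.vstack(ims)[:,:,::-1],(450,600)) if 0 else np.vstack(ims)[:,:,::-1][:600])
E
```

```text
scene timer 0.89 [199.1, 370.3] [0.459 0.461 0.   ] [0.509 0.436 0.056]
scene timer 0.82 [223.2, 231.7] [ 0.553  0.069 -0.   ] [0.588 0.073 0.046]
scene timer 0.65 [166.1, 157.7] [ 0.334 -0.175  0.   ] [ 0.385 -0.156  0.048]
scene dial_centre 0.75 [148.5, 145.3] [ 0.315 -0.207  0.055] [ 0.316 -0.206  0.056]
scene dial_centre 0.74 [141.1, 296.5] [0.271 0.258 0.055] [0.269 0.258 0.054]
scene dial_centre 0.64 [206.9, 248.3] [0.541 0.114 0.055] [0.54  0.114 0.053]
scene finger_stud 0.95 [148.9, 302.1] [0.317 0.271 0.063] [0.32  0.27  0.066]
scene finger_stud 0.93 [180.4, 357.8] [0.447 0.413 0.063] [0.455 0.41  0.072]
scene finger_stud 0.85 [140.3, 152.8] [ 0.285 -0.188  0.063] [ 0.295 -0.184  0.071]
scene button_top 0.49 [142.6, 269.4] [0.284 0.173 0.059] [0.285 0.173 0.06 ]
scene button_top 0.47 [159.5, 163.8] [ 0.368 -0.139  0.059] [ 0.37  -0.138  0.061]
scene button_top 0.39 [209.3, 210.9] [0.555 0.018 0.059] [0.555 0.018 0.06 ]
tumbler 0.65 [203.4, 301.2] [0.479 0.262 0.   ]
creamer 0.65 [207.3, 246.9] [0.497 0.108 0.   ]
spoon_rest 0.69 [185.3, 220.9] [0.413 0.029 0.   ]
spice_jar 0
[... 400 characters left out ...]
 [252.9, 182.5] [0.286 0.266 0.055] [0.288 0.266 0.053]
side dial_centre 0.65 [203.1, 140.1] [0.471 0.421 0.055] [0.45  0.413 0.071]
side finger_stud 0.97 [242.7, 185.3] [0.313 0.264 0.063] [0.309 0.263 0.066]
side finger_stud 0.91 [184.5, 260.3] [0.581 0.099 0.063] [ 0.683  0.104 -0.005]
side finger_stud 0.9 [206.1, 139.0] [0.447 0.416 0.063] [0.449 0.417 0.062]
side button_top 0.54 [237.1, 348.9] [ 0.373 -0.134  0.059] [ 0.376 -0.134  0.057]
side button_top 0.52 [250.6, 222.7] [0.297 0.172 0.059] [0.299 0.172 0.058]
side button_top 0.47 [205.5, 105.3] [0.447 0.508 0.059] [0.448 0.509 0.058]
[ 0.183 -0.598  0.292] [[-0.956 -0.292  0.   ]
 [-0.292  0.956 -0.   ]
 [-0.    -0.    -1.   ]] 0.75
```

View pics/scene0.png

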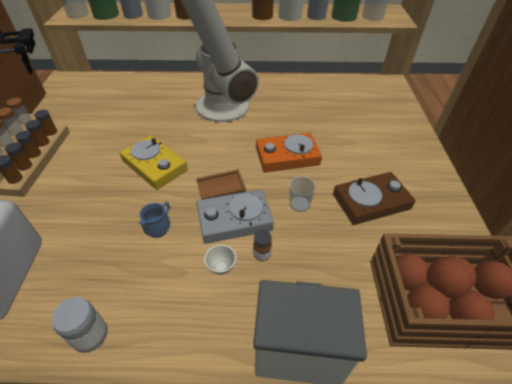

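View pics/side0.png

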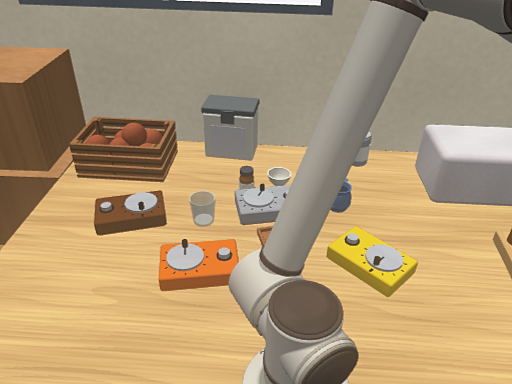

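The pictures show the steel timer at about (col 235, row 215) in the scene view, with its dial on the +y side and its button on the -y side. Its stud is near (242, 212). The yellow, orange and brown ones are look-alikes. I'm moving above it with the fingers closed.

>>> arm_command --motion '[{"tx": 0.5,"ty": 1},{"tx": 0.5,"ty": 1},{"tx": 0.5,"ty": 1},{"tx": 0.5,"ty": 1},{"tx": 0.5,"ty": 1},{"tx": 0.5,"ty": 1},{"tx": 0.5,"ty": 1},{"tx": 0.5,"ty": 1},{"tx": 0.5,"ty": 1},{"tx": 0.5,"ty": 1},{"tx": 0.5,"ty": 1},{"tx": 0.5,"ty": 1}]' --grip 1 --squeeze 5

```text
$.motion[0]: bad value
```

>>> arm_command --motion '[{"tx": 0.5,"ty": 1},{"tx": 0.5,"ty": 1},{"tx": 0.5,"ty": 1},{"tx": 0.5,"ty": 1},{"tx": 0.5,"ty": 1},{"tx": 0.5,"ty": 1},{"tx": 0.5,"ty": 1},{"tx": 0.5,"ty": 1},{"tx": 0.5,"ty": 1},{"tx": 0.5,"ty": 1},{"tx": 0.5,"ty": 1},{"tx": 0.5,"ty": 1}]'

```text
$.motion[0]: bad value
```

>>> arm_command --motion '[{"tx": 0.5,"ty": 1},{"tx": 0.5,"ty": 1},{"tx": 0.5,"ty": 1},{"tx": 0.5,"ty": 1},{"tx": 0.5,"ty": 1},{"tx": 0.5,"ty": 1},{"tx": 0.5,"ty": 1},{"tx": 0.5,"ty": 1},{"tx": 0.5,"ty": 1},{},{}]'

```text
$.motion[0]: bad value
```

```bash
python3 - <<'E'
from h import *
np.set_printoptions(precision=4,suppress=True)
s=ctrl.sense(); p=viewer.capture("wrist"); save(p,"w1.png")
print(s["time"],s["position"],s["joints"],s["width"],s["ft_force"]); print(s["tool_rot"]); print(p["mount"])
for k,z in (("dial_centre",.055),("finger_stud",.063),("button_top",.059)):
    for q in nets.spot_point(p,k)[:2]: print(k,round(q["confidence"],2),q["pixel"],onplane(p,q["pixel"],z,s),depthpt(p,q["pixel"],s))
E
```

```text
0.75 [ 0.1828 -0.5976  0.2923] [-1.0154  0.3846  0.0079 -0.     -1.194  -0.2586] 0.08690496645434637 [-0.3784 -0.1379 -0.2745]
[[-0.9563 -0.2925  0.0001]
 [-0.2925  0.9563 -0.    ]
 [-0.     -0.     -1.    ]]
[[ 0.0004 -0.9561 -0.2931  0.0798]
 [ 1.      0.0004  0.     -0.0006]
 [ 0.0001 -0.2931  0.9561 -0.092 ]
 [ 0.      0.      0.      1.    ]]
```

View pics/w1.png

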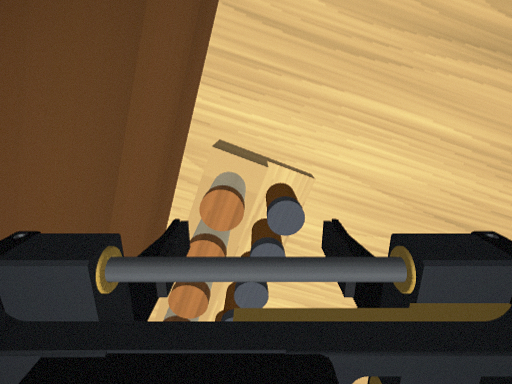

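The call was refused because every row needs all six numbers. The wrist view so far shows only the spice rack under the start pose.

>>> arm_command --motion '[{"tx": 0.6,"ty": 1,"tz": 0,"wx": 0,"wy": 0,"wz": 0},{"tx": 0.6,"ty": 1,"tz": 0,"wx": 0,"wy": 0,"wz": 0},{"tx": 0.6,"ty": 1,"tz": 0,"wx": 0,"wy": 0,"wz": 0},{"tx": 0.6,"ty": 1,"tz": 0,"wx": 0,"wy": 0,"wz": 0},{"tx": 0.6,"ty": 1,"tz": 0,"wx": 0,"wy": 0,"wz": 0},{"tx": 0.6,"ty": 1,"tz": 0,"wx": 0,"wy": 0,"wz": 0},{"tx": 0.6,"ty": 1,"tz": 0,"wx": 0,"wy": 0,"wz": 0},{"tx": 0.6,"ty": 1,"tz": 0,"wx": 0,"wy": 0,"wz": 0},{"tx": 0.6,"ty": 1,"tz": 0,"wx": 0,"wy": 0,"wz": 0},{"tx": 0.6,"ty": 1,"tz": 0,"wx": 0,"wy": 0,"wz": 0},{"tx": 0.6,"ty": 1,"tz": 0,"wx": 0,"wy": 0,"wz": 0},{"tx": 0.6,"ty": 1,"tz": 0,"wx": 0,"wy": 0,"wz": 0}]' --grip 1 --squeeze 5

```text
time: 2.45
position: [0.3272, -0.357, 0.2925]
tool_rot: [[-0.956, -0.293, 0.0], [-0.293, 0.956, -0.0], [-0.0, -0.0, -1.0]]
ft_force: [0.3, -0.4, 0.1]
width: 0.0006
grip_force: 0.0
```

>>> arm_command --motion '[{"tx": 0.6,"ty": 1,"tz": 0,"wx": 0,"wy": 0,"wz": 0},{"tx": 0.6,"ty": 1,"tz": 0,"wx": 0,"wy": 0,"wz": 0},{"tx": 0.6,"ty": 1,"tz": 0,"wx": 0,"wy": 0,"wz": 0},{"tx": 0.6,"ty": 1,"tz": 0,"wx": 0,"wy": 0,"wz": 0},{"tx": 0.6,"ty": 1,"tz": 0,"wx": 0,"wy": 0,"wz": 0},{"tx": 0.6,"ty": 1,"tz": 0,"wx": 0,"wy": 0,"wz": 0},{"tx": 0.6,"ty": 1,"tz": 0,"wx": 0,"wy": 0,"wz": 0},{"tx": 0.6,"ty": 1,"tz": 0,"wx": 0,"wy": 0,"wz": 0},{"tx": 0.6,"ty": 1,"tz": 0,"wx": 0,"wy": 0,"wz": 0},{"tx": 0.6,"ty": 1,"tz": 0,"wx": 0,"wy": 0,"wz": 0},{"tx": 0.6,"ty": 1,"tz": 0,"wx": 0,"wy": 0,"wz": 0},{"tx": 0.6,"ty": 1,"tz": 0,"wx": 0,"wy": 0,"wz": 0}]'

```text
time: 3.95
position: [0.4712, -0.1169, 0.2925]
tool_rot: [[-0.956, -0.293, 0.001], [-0.293, 0.956, 0.0], [-0.001, -0.0, -1.0]]
ft_force: [-0.6, -0.4, -0.2]
width: 0.0003
grip_force: 0.0
```

>>> arm_command --motion '[{"tx": 0.6,"ty": 1,"tz": 0,"wx": 0,"wy": 0,"wz": 0},{"tx": 0.6,"ty": 1,"tz": 0,"wx": 0,"wy": 0,"wz": 0},{"tx": 0.6,"ty": 1,"tz": 0,"wx": 0,"wy": 0,"wz": 0},{"tx": 0.6,"ty": 1,"tz": 0,"wx": 0,"wy": 0,"wz": 0},{"tx": 0.6,"ty": 1,"tz": 0,"wx": 0,"wy": 0,"wz": 0},{"tx": 0.6,"ty": 1,"tz": 0,"wx": 0,"wy": 0,"wz": 0},{"tx": 0.6,"ty": 1,"tz": 0,"wx": 0,"wy": 0,"wz": 0},{"tx": 0.6,"ty": 1,"tz": 0,"wx": 0,"wy": 0,"wz": 0},{"tx": 0.6,"ty": 1,"tz": 0,"wx": 0,"wy": 0,"wz": 0},{"tx": 0.6,"ty": 1,"tz": 0,"wx": 0,"wy": 0,"wz": 0},{"tx": 0,"ty": 0,"tz": 0,"wx": 0,"wy": 0,"wz": 0},{"tx": 0,"ty": 0,"tz": 0,"wx": 0,"wy": 0,"wz": 0}]'

```text
time: 5.45
position: [0.5907, 0.0824, 0.292]
tool_rot: [[-0.956, -0.292, -0.001], [-0.292, 0.956, -0.0], [0.001, -0.0, -1.0]]
ft_force: [-0.5, -1.0, 0.0]
width: 0.0003
grip_force: 0.0
```

```bash
python3 - <<'E'
from h import *
np.set_printoptions(precision=4,suppress=True)
s=ctrl.sense(); p=viewer.capture("wrist"); save(p,"w2.png")
print(s["time"],s["position"],s["joints"],s["width"],s["ft_force"]); print(s["tool_rot"])
for k,z in (("dial_centre",.055),("finger_stud",.063),("button_top",.059)):
    for q in nets.spot_point(p,k)[:2]: print(k,round(q["confidence"],2),q["pixel"],onplane(p,q["pixel"],z,s),depthpt(p,q["pixel"],s))
E
```

```text
5.45 [0.5907 0.0824 0.292 ] [ 0.4099  0.3367 -0.0652 -0.     -1.1697 -1.6838] 0.00034254760041144844 [-0.4548 -0.9719  0.0499]
[[-0.9563 -0.2925 -0.0007]
 [-0.2925  0.9563 -0.0003]
 [ 0.0008 -0.0001 -1.    ]]
dial_centre 0.84 [138.3, 290.1] [0.5386 0.1091 0.055 ] [0.5387 0.1093 0.0538]
finger_stud 0.82 [159.7, 269.0] [0.5692 0.0921 0.063 ] [0.5676 0.0912 0.0721]
finger_stud 0.59 [215.7, 216.2] [0.6571 0.0502 0.063 ] [0.6839 0.0487 0.0027]
button_top 0.97 [132.6, 207.4] [0.5604 0.0138 0.059 ] [0.5604 0.0138 0.0591]
button_top 0.27 [130.4, 397.7] [0.4929 0.2256 0.059 ] [0.4938 0.2189 0.0719]
```

View pics/w2.png

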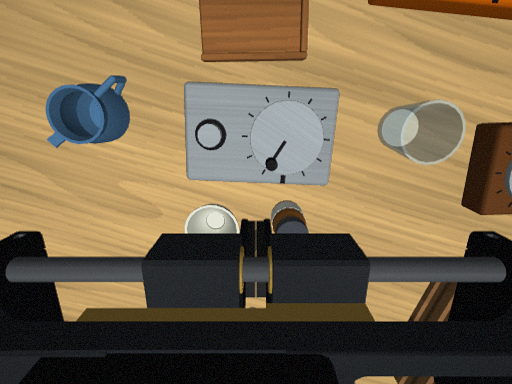

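The view shows the steel timer with its button at (210,134) and its dial at about (287,136). The zero mark is at (283,180) and the stud at (271,163), which looks like click 1. I'll refine this with the depth data.

```bash
cat > fit.py <<'E'
from h import *
from scipy import ndimage
np.set_printoptions(precision=4,suppress=True)
def cloud(p,s):
    K,R,o=cam(p,s); v,u=np.mgrid[:384,:512]; z=p["range_z"]
    P=(np.linalg.inv(K)@np.stack([u.ravel(),v.ravel(),np.ones(u.size)]))*z.ravel()
    return (o[:,None]+R@P).T.reshape(384,512,3)
def circ(X): # min enclosing
    (x,y),r=cv2.minEnclosingCircle(X[:,:2].astype(np.float32)*1000); return np.array([x,y,r])
def big(m):
    l,n=ndimage.label(m); 
    return l==1+np.argmax(ndimage.sum(m,l,range(1,n+1)))
def measure(p,s,c0=(.539,.109),b0=(.56,.014),ok=True):
    C=cloud(p,s); Z=C[...,2]; D=np.hypot(C[...,0]-c0[0],C[...,1]-c0[1]); B=np.hypot(C[...,0]-b0[0],C[...,1]-b0[1])
    disc=big((D<.06)&(abs(Z-.055)<.004)); st=big((D<.055)&(Z>.066)&(Z<.08)); bt=big((B<.03)&(Z>.054)&(Z<.064))
    face=(np.minimum(D,B)<.13)&(abs(Z-.045)<.004)
    face=big(face|disc|bt)
    out={k:circ(C[m]) for k,m in (("disc",disc),("stud",st),("button",bt))}
    for k,m in (("disc",disc),("stud",st),("button",bt)): print(k,out[k],"n",m.sum(),"zmed",np.median(Z[m]))
    print("rect",cv2.minAreaRect((C[face][:,:2]*1000).astype(np.float32)))
    d,b,t=out["disc"][:2],out["button"][:2],out["stud"][:2]
    y=d-b; yaw=np.degrees(np.arctan2(y[1],y[0]))-90; a=np.degrees(np.arctan2(*(t-d)[::-1]))
    print("len",np.hypot(*y),"yaw",yaw,"stud ang",a,"r",np.hypot(*(t-d)),"dial deg",yaw-a)
    return out
E
python3 - <<'E'
from fit import *
s=ctrl.sense(); p=viewer.capture("wrist"); measure(p,s)
for n,px in (("zero tip",(184,282)),("zero in",(176,284))): print(n,onplane(p,px,.045,s))
E
```

```text
disc [539.6335 104.8787  43.9634] n 4095 zmed 0.054469300841094304
stud [572.3685  95.5541   7.0231] n 113 zmed 0.07204641911870208
button [562.7642  15.7755  13.9443] n 439 zmed 0.05842921352289865
rect ((547.63916015625, 73.72828674316406), (119.20664978027344, 183.6483612060547), 14.619133949279785)
len 92.05658488193653 yaw 14.552470697963741 stud ang -15.899691766223322 r 34.03715205168001 dial deg 30.45216246418706
zero tip [0.5977 0.1194 0.045 ]
zero in [0.5869 0.1184 0.045 ]
```

The fit is consistent: disc radius 44 mm, stud radius 34.0 mm, dial-to-button distance 92.1 mm, and the dial at 30.5°, so click 1. Six clicks remain, which is 180° clockwise. I'll turn the wrist counter-clockwise first so it has room to follow, and come down behind the stud.

>>> arm_command --motion '[{"tx": -0.16,"ty": 0.41,"tz": 0,"wx": 0,"wy": 0,"wz": 1},{"tx": -0.16,"ty": 0.41,"tz": 0,"wx": 0,"wy": 0,"wz": 1},{"tx": -0.16,"ty": 0.41,"tz": 0,"wx": 0,"wy": 0,"wz": 1},{"tx": -0.16,"ty": 0.41,"tz": 0,"wx": 0,"wy": 0,"wz": 1},{"tx": 0,"ty": 0,"tz": 0,"wx": 0,"wy": 0,"wz": 1},{"tx": 0,"ty": 0,"tz": 0,"wx": 0,"wy": 0,"wz": 1},{"tx": 0,"ty": 0,"tz": 0,"wx": 0,"wy": 0,"wz": 1},{"tx": 0,"ty": 0,"tz": 0,"wx": 0,"wy": 0,"wz": 1},{"tx": 0,"ty": 0,"tz": 0,"wx": 0,"wy": 0,"wz": 1},{"tx": 0,"ty": 0,"tz": 0,"wx": 0,"wy": 0,"wz": 1},{"tx": 0,"ty": 0,"tz": 0,"wx": 0,"wy": 0,"wz": 1},{"tx": 0,"ty": 0,"tz": 0,"wx": 0,"wy": 0,"wz": 1}]'

```text
time: 7.2
position: [0.5779, 0.1147, 0.2924]
tool_rot: [[-0.071, -0.997, 0.0], [-0.997, 0.071, 0.0], [-0.0, -0.0, -1.0]]
ft_force: [0.1, -1.0, -0.0]
width: 0.0004
grip_force: 0.0
```

>>> arm_command --motion '[{"tx": 0,"ty": 0,"tz": -0.2,"wx": 0,"wy": 0,"wz": 1},{"tx": 0,"ty": 0,"tz": -0.2,"wx": 0,"wy": 0,"wz": 1},{"tx": 0,"ty": 0,"tz": -0.2,"wx": 0,"wy": 0,"wz": 1},{"tx": 0,"ty": 0,"tz": -0.2,"wx": 0,"wy": 0,"wz": 1},{"tx": 0,"ty": 0,"tz": -0.2,"wx": 0,"wy": 0,"wz": 1},{"tx": 0,"ty": 0,"tz": -0.2,"wx": 0,"wy": 0,"wz": 1},{"tx": 0,"ty": 0,"tz": -0.2,"wx": 0,"wy": 0,"wz": 1},{"tx": 0,"ty": 0,"tz": -0.2,"wx": 0,"wy": 0,"wz": 1},{"tx": 0,"ty": 0,"tz": -0.2,"wx": 0,"wy": 0,"wz": 1},{"tx": 0,"ty": 0,"tz": -0.2,"wx": 0,"wy": 0,"wz": 1},{"tx": 0,"ty": 0,"tz": -0.2,"wx": 0,"wy": 0,"wz": 1},{"tx": 0,"ty": 0,"tz": -0.2,"wx": 0,"wy": 0,"wz": 1}]'

```text
time: 8.7
position: [0.5779, 0.1148, 0.2443]
tool_rot: [[0.904, -0.428, 0.0], [-0.428, -0.904, 0.0], [0.0, -0.0, -1.0]]
ft_force: [0.2, 0.7, 0.1]
width: 0.0006
grip_force: 0.0
```

>>> arm_command --motion '[{"tx": 0,"ty": 0,"tz": -0.2,"wx": 0,"wy": 0,"wz": 1},{"tx": 0,"ty": 0,"tz": -0.2,"wx": 0,"wy": 0,"wz": 1},{"tx": 0,"ty": 0,"tz": -0.2,"wx": 0,"wy": 0,"wz": 1},{"tx": 0,"ty": 0,"tz": -0.2,"wx": 0,"wy": 0,"wz": 1},{"tx": 0,"ty": 0,"tz": -0.2,"wx": 0,"wy": 0,"wz": 1},{"tx": 0,"ty": 0,"tz": -0.2,"wx": 0,"wy": 0,"wz": 1},{"tx": 0,"ty": 0,"tz": -0.2,"wx": 0,"wy": 0,"wz": 1},{"tx": 0,"ty": 0,"tz": -0.2,"wx": 0,"wy": 0,"wz": 1},{"tx": 0,"ty": 0,"tz": -0.2,"wx": 0,"wy": 0,"wz": 1},{"tx": 0,"ty": 0,"tz": -0.2,"wx": 0,"wy": 0,"wz": 1},{"tx": 0,"ty": 0,"tz": -0.2,"wx": 0,"wy": 0,"wz": 1},{"tx": 0,"ty": 0,"tz": -0.2,"wx": 0,"wy": 0,"wz": 1}]'

```text
time: 10.2
position: [0.578, 0.1148, 0.1964]
tool_rot: [[0.726, 0.687, 0.0], [0.687, -0.726, 0.0], [0.0, 0.0, -1.0]]
ft_force: [-0.2, -0.4, 0.8]
width: 0.0005
grip_force: 0.0
```

>>> arm_command --motion '[{"tx": 0,"ty": 0,"tz": 0,"wx": 0,"wy": 0,"wz": 1},{"tx": 0,"ty": 0,"tz": 0,"wx": 0,"wy": 0,"wz": 1},{"tx": 0,"ty": 0,"tz": 0,"wx": 0,"wy": 0,"wz": 1},{"tx": 0,"ty": 0,"tz": 0,"wx": 0,"wy": 0,"wz": 1},{"tx": 0,"ty": 0,"tz": 0,"wx": 0,"wy": 0,"wz": 1},{"tx": 0,"ty": 0,"tz": 0,"wx": 0,"wy": 0,"wz": 0.4},{"tx": 0,"ty": 0,"tz": 0,"wx": 0,"wy": 0,"wz": 0},{"tx": 0,"ty": 0,"tz": 0,"wx": 0,"wy": 0,"wz": 0}]'

```text
time: 11.2
position: [0.578, 0.1149, 0.1964]
tool_rot: [[0.273, 0.962, 0.0], [0.962, -0.273, 0.0], [0.0, 0.0, -1.0]]
ft_force: [0.1, 0.4, -0.8]
width: 0.0005
grip_force: 0.0
```

```bash
python3 - <<'E'
from fit import *
s=ctrl.sense(); R=s["tool_rot"]; R=np.array(R)
print(s["time"],s["position"],s["joints"],"xang",np.degrees(np.arctan2(R[1,0],R[0,0])),s["ft_force"])
# plan: rigid clockwise turn about C, stud angle th (deg), 16.5 mm behind
C=np.array([.5396,.1049])
def F(th,b=.0165):
    a=np.radians(th); u=np.array([np.cos(a),np.sin(a)]); t=np.array([np.sin(a),-np.cos(a)]); return C+.034*u-b*t
print("start standoff",F(-15.9,.0205),F(-15.9))
for k in range(12):
    th=-15.4-15*k; print(k,"clk",round((14.6-th)/30,2),F(th),"to next, units/row of 5:",(F(th-15)-F(th))/.02/5)
E
```

```text
11.2 [0.578  0.1149 0.1964] [ 0.4709  0.4086 -0.2136  0.     -0.9484  2.3942] xang 74.1576972491383 [ 0.1462  0.3622 -0.759 ]
start standoff [0.5779 0.1153] [0.5768 0.1115]
0 clk 1.0 [0.5768 0.1118] to next, units/row of 5: [ 0.0051 -0.0985]
1 clk 1.5 [0.5773 0.1019] to next, units/row of 5: [-0.0205 -0.0965]
2 clk 2.0 [0.5752 0.0923] to next, units/row of 5: [-0.0448 -0.0879]
3 clk 2.5 [0.5707 0.0835] to next, units/row of 5: [-0.066  -0.0733]
4 clk 3.0 [0.5641 0.0762] to next, units/row of 5: [-0.0828 -0.0537]
5 clk 3.5 [0.5559 0.0708] to next, units/row of 5: [-0.0938 -0.0305]
6 clk 4.0 [0.5465 0.0677] to next, units/row of 5: [-0.0985 -0.0051]
7 clk 4.5 [0.5366 0.0672] to next, units/row of 5: [-0.0965  0.0205]
8 clk 5.0 [0.527  0.0693] to next, units/row of 5: [-0.0879  0.0448]
9 clk 5.5 [0.5182 0.0738] to next, units/row of 5: [-0.0733  0.066 ]
10 clk 6.0 [0.5109 0.0804] to next, units/row of 5: [-0.0537  0.0828]
11 clk 6.5 [0.5055 0.0886] to next, units/row of 5: [-0.0305  0.0938]
```

>>> arm_command --motion '[{"tx": 0,"ty": 0,"tz": -0.6,"wx": 0,"wy": 0,"wz": 0},{"tx": 0,"ty": 0,"tz": -0.6,"wx": 0,"wy": 0,"wz": 0},{"tx": 0,"ty": 0,"tz": -0.6,"wx": 0,"wy": 0,"wz": 0},{"tx": 0,"ty": 0,"tz": -0.6,"wx": 0,"wy": 0,"wz": 0},{"tx": 0,"ty": 0,"tz": -0.4,"wx": 0,"wy": 0,"wz": 0},{"tx": 0,"ty": 0,"tz": -0.3,"wx": 0,"wy": 0,"wz": 0},{"tx": 0,"ty": 0,"tz": -0.1,"wx": 0,"wy": 0,"wz": 0},{"tx": -0.03,"ty": -0.08,"tz": 0,"wx": 0,"wy": 0,"wz": 0},{"tx": -0.03,"ty": -0.08,"tz": 0,"wx": 0,"wy": 0,"wz": 0},{"tx": 0,"ty": 0,"tz": 0,"wx": 0,"wy": 0,"wz": 0}]'

```text
time: 12.45
position: [0.5769, 0.1119, 0.1326]
tool_rot: [[0.272, 0.962, 0.001], [0.962, -0.272, 0.0], [0.0, 0.001, -1.0]]
ft_force: [0.5, -0.5, 0.2]
width: 0.0005
grip_force: 0.0
```

>>> arm_command --motion '[{"tx": 0.005,"ty": -0.1,"tz": 0,"wx": 0,"wy": 0,"wz": -0.52},{"tx": 0.005,"ty": -0.1,"tz": 0,"wx": 0,"wy": 0,"wz": -0.52},{"tx": 0.005,"ty": -0.1,"tz": 0,"wx": 0,"wy": 0,"wz": -0.52},{"tx": 0.005,"ty": -0.1,"tz": 0,"wx": 0,"wy": 0,"wz": -0.52},{"tx": 0.005,"ty": -0.1,"tz": 0,"wx": 0,"wy": 0,"wz": -0.52}]'

```text
time: 13.08
position: [0.5775, 0.1021, 0.1326]
tool_rot: [[0.512, 0.859, 0.001], [0.859, -0.512, 0.0], [0.001, 0.0, -1.0]]
ft_force: [-0.3, -0.2, -0.6]
width: 0.0008
grip_force: 0.1
```

>>> arm_command --motion '[{"tx": -0.02,"ty": -0.097,"tz": 0,"wx": 0,"wy": 0,"wz": -0.52},{"tx": -0.02,"ty": -0.097,"tz": 0,"wx": 0,"wy": 0,"wz": -0.52},{"tx": -0.02,"ty": -0.097,"tz": 0,"wx": 0,"wy": 0,"wz": -0.52},{"tx": -0.02,"ty": -0.097,"tz": 0,"wx": 0,"wy": 0,"wz": -0.52},{"tx": -0.02,"ty": -0.097,"tz": 0,"wx": 0,"wy": 0,"wz": -0.52}]'

```text
time: 13.7
position: [0.5753, 0.0922, 0.1325]
tool_rot: [[0.715, 0.699, 0.0], [0.699, -0.715, 0.0], [0.0, 0.0, -1.0]]
ft_force: [-0.5, 0.6, 0.1]
width: 0.0004
grip_force: 0.0
```

```bash
python3 - <<'E'
from h import *
s=ctrl.sense(); p=viewer.capture("wrist"); q=viewer.capture("scene")
im=np.hstack([p["pixels"][40:384,100:420], cv2.resize(q["pixels"][170:270,170:290],(413,344),interpolation=2)])
cv2.imwrite("pics/m1.png",im[:,:,::-1]); print(s["time"],s["position"],s["ft_force"])
E
```

```text
13.7 [0.5753337  0.09218684 0.13249168] [-0.5223272   0.56939167  0.07137517]
```

View pics/m1.png

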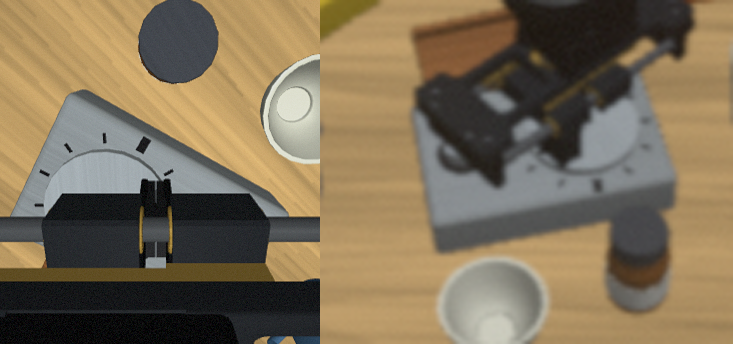

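The wrist crop shows the zero mark at (143,145) and nothing left at the click-1 mark. The stud is hidden in front of the fingers, so it is being pushed. I'll carry on.

>>> arm_command --motion '[{"tx": -0.045,"ty": -0.088,"tz": 0,"wx": 0,"wy": 0,"wz": -0.52},{"tx": -0.045,"ty": -0.088,"tz": 0,"wx": 0,"wy": 0,"wz": -0.52},{"tx": -0.045,"ty": -0.088,"tz": 0,"wx": 0,"wy": 0,"wz": -0.52},{"tx": -0.045,"ty": -0.088,"tz": 0,"wx": 0,"wy": 0,"wz": -0.53},{"tx": -0.045,"ty": -0.088,"tz": 0,"wx": 0,"wy": 0,"wz": -0.53},{"tx": -0.066,"ty": -0.073,"tz": 0,"wx": 0,"wy": 0,"wz": -0.53},{"tx": -0.066,"ty": -0.073,"tz": 0,"wx": 0,"wy": 0,"wz": -0.53},{"tx": -0.066,"ty": -0.073,"tz": 0,"wx": 0,"wy": 0,"wz": -0.52},{"tx": -0.066,"ty": -0.073,"tz": 0,"wx": 0,"wy": 0,"wz": -0.52},{"tx": -0.066,"ty": -0.073,"tz": 0,"wx": 0,"wy": 0,"wz": -0.52}]'

```text
time: 15.05
position: [0.5642, 0.0762, 0.1324]
tool_rot: [[0.969, 0.248, 0.0], [0.248, -0.969, 0.0], [0.0, -0.0, -1.0]]
ft_force: [-0.0, 1.1, -0.1]
width: 0.0008
grip_force: 0.0
```

>>> arm_command --motion '[{"tx": -0.083,"ty": -0.054,"tz": 0,"wx": 0,"wy": 0,"wz": -0.53},{"tx": -0.083,"ty": -0.054,"tz": 0,"wx": 0,"wy": 0,"wz": -0.53},{"tx": -0.083,"ty": -0.054,"tz": 0,"wx": 0,"wy": 0,"wz": -0.53},{"tx": -0.083,"ty": -0.054,"tz": 0,"wx": 0,"wy": 0,"wz": -0.53},{"tx": -0.083,"ty": -0.054,"tz": 0,"wx": 0,"wy": 0,"wz": -0.53},{"tx": -0.094,"ty": -0.031,"tz": 0,"wx": 0,"wy": 0,"wz": -0.53},{"tx": -0.094,"ty": -0.031,"tz": 0,"wx": 0,"wy": 0,"wz": -0.53},{"tx": -0.094,"ty": -0.031,"tz": 0,"wx": 0,"wy": 0,"wz": -0.53},{"tx": -0.094,"ty": -0.031,"tz": 0,"wx": 0,"wy": 0,"wz": -0.53},{"tx": -0.094,"ty": -0.031,"tz": 0,"wx": 0,"wy": 0,"wz": -0.53}]'

```text
time: 16.3
position: [0.5465, 0.0677, 0.1324]
tool_rot: [[0.961, -0.276, 0.0], [-0.276, -0.961, 0.0], [0.0, -0.0, -1.0]]
ft_force: [-0.7, -1.0, -0.7]
width: 0.0005
grip_force: 0.0
```

```bash
python3 - <<'E'
from fit import *
s=ctrl.sense(); p=viewer.capture("wrist"); q=viewer.capture("side")
im=np.hstack([p["pixels"][40:384,100:420], cv2.resize(q["pixels"][150:250,210:330],(413,344),interpolation=2)])
cv2.imwrite("pics/m2.png",im[:,:,::-1]); print(s["time"],s["position"],s["ft_force"])
for n,pp,ss in (("w",p,s),("side",q,None)):
    print(n,[(round(a["confidence"],2),a["pixel"],onplane(pp,a["pixel"],.063,ss)) for a in nets.spot_point(pp,"finger_stud")[:4]])
C=cloud(p,s); m=(abs(C[...,2]-.055)<.003)&(np.hypot(C[...,0]-.5396,C[...,1]-.1049)<.05)
print("disc",circ(C[big(m)]),m.sum())
E
```

```text
16.3 [0.5465 0.0677 0.1324] [-0.6624 -0.9524 -0.6632]
w []
side [(0.97, [257.7, 380.2], array([ 0.3004, -0.1978,  0.063 ])), (0.9, [203.2, 140.2], array([0.4601, 0.4167, 0.063 ])), (0.84, [244.9, 181.6], array([0.3044, 0.271 , 0.063 ])), (0.75, [196.9, 268.3], array([0.5215, 0.0735, 0.063 ]))]
disc [551.2363 104.7063  42.0302] 3578
```

View pics/m2.png

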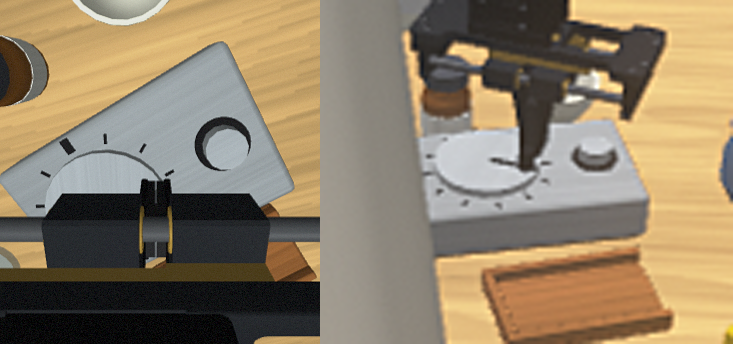

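The side crop shows the stud held against the front of the finger, with the pointer line running to it, near click 4. I'll carry on to click 6.

>>> arm_command --motion '[{"tx": -0.098,"ty": -0.005,"tz": 0,"wx": 0,"wy": 0,"wz": -0.52},{"tx": -0.098,"ty": -0.005,"tz": 0,"wx": 0,"wy": 0,"wz": -0.52},{"tx": -0.098,"ty": -0.005,"tz": 0,"wx": 0,"wy": 0,"wz": -0.52},{"tx": -0.098,"ty": -0.005,"tz": 0,"wx": 0,"wy": 0,"wz": -0.52},{"tx": -0.098,"ty": -0.005,"tz": 0,"wx": 0,"wy": 0,"wz": -0.52},{"tx": -0.097,"ty": 0.02,"tz": 0,"wx": 0,"wy": 0,"wz": -0.52},{"tx": -0.097,"ty": 0.02,"tz": 0,"wx": 0,"wy": 0,"wz": -0.52},{"tx": -0.097,"ty": 0.02,"tz": 0,"wx": 0,"wy": 0,"wz": -0.52},{"tx": -0.097,"ty": 0.02,"tz": 0,"wx": 0,"wy": 0,"wz": -0.52},{"tx": -0.097,"ty": 0.02,"tz": 0,"wx": 0,"wy": 0,"wz": -0.52}]'

```text
time: 17.75
position: [0.5271, 0.0693, 0.1323]
tool_rot: [[0.697, -0.717, 0.0], [-0.717, -0.697, 0.0], [0.0, -0.0, -1.0]]
ft_force: [0.8, -0.2, -0.7]
width: 0.0005
grip_force: 0.0
```

>>> arm_command --motion '[{"tx": -0.088,"ty": 0.045,"tz": 0,"wx": 0,"wy": 0,"wz": -0.52},{"tx": -0.088,"ty": 0.045,"tz": 0,"wx": 0,"wy": 0,"wz": -0.52},{"tx": -0.088,"ty": 0.045,"tz": 0,"wx": 0,"wy": 0,"wz": -0.52},{"tx": -0.088,"ty": 0.045,"tz": 0,"wx": 0,"wy": 0,"wz": -0.52},{"tx": -0.088,"ty": 0.045,"tz": 0,"wx": 0,"wy": 0,"wz": -0.52},{"tx": -0.073,"ty": 0.066,"tz": 0,"wx": 0,"wy": 0,"wz": -0.52},{"tx": -0.073,"ty": 0.066,"tz": 0,"wx": 0,"wy": 0,"wz": -0.52},{"tx": -0.073,"ty": 0.066,"tz": 0,"wx": 0,"wy": 0,"wz": -0.52},{"tx": -0.073,"ty": 0.066,"tz": 0,"wx": 0,"wy": 0,"wz": -0.52},{"tx": -0.073,"ty": 0.066,"tz": 0,"wx": 0,"wy": 0,"wz": -0.52}]'

```text
time: 19.0
position: [0.511, 0.0804, 0.1323]
tool_rot: [[0.249, -0.969, 0.0], [-0.969, -0.249, 0.0], [-0.0, -0.0, -1.0]]
ft_force: [0.7, 1.2, 0.9]
width: 0.0005
grip_force: 0.0
```

```bash
python3 - <<'E'
from fit import *
s=ctrl.sense(); p=viewer.capture("wrist"); q=viewer.capture("side")
im=np.hstack([p["pixels"][40:384,100:420], cv2.resize(q["pixels"][150:250,210:330],(413,344),interpolation=2)])
cv2.imwrite("pics/m3.png",im[:,:,::-1]); R=np.array(s["tool_rot"]); print(s["time"],s["position"],s["ft_force"],s["joints"],"xang",np.degrees(np.arctan2(R[1,0],R[0,0])))
print([(round(a["confidence"],2),a["pixel"],onplane(q,a["pixel"],.063)) for a in nets.spot_point(q,"finger_stud")[:5]])
C=cloud(p,s); Z=C[...,2]
m=(abs(Z-.0585)<.004)&(np.hypot(C[...,0]-.563,C[...,1]-.016)<.03); print("button",circ(C[big(m)]),m.sum())
E
```

```text
19.0 [0.511  0.0804 0.1323] [0.7353 1.1692 0.8781] [ 0.4701  0.3841 -0.46    0.0001 -0.7264 -0.2186] xang -75.58904621810957
[(0.87, [257.1, 378.4], array([ 0.3021, -0.1939,  0.063 ])), (0.79, [202.7, 137.5], array([0.4617, 0.4245, 0.063 ])), (0.78, [241.0, 186.5], array([0.3193, 0.2622, 0.063 ])), (0.76, [200.0, 260.3], array([0.5047, 0.0948, 0.063 ]))]
button [563.0209  15.4325  13.9453] 1779
```

View pics/m3.png

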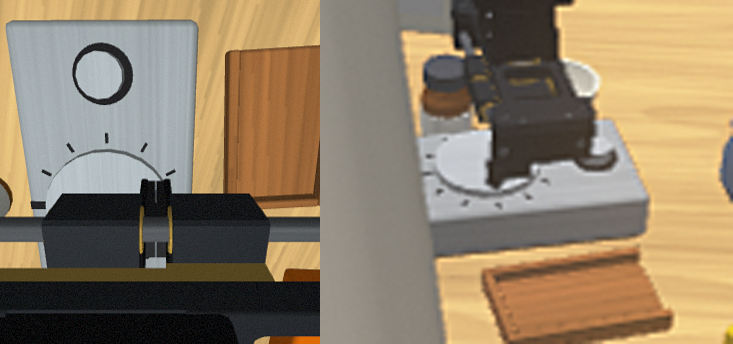

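The button fit shows the timer moved less than 0.5 mm. The stud at (0.505,0.095) agrees with click 6. One click remains, so I'll push just past halfway.

>>> arm_command --motion '[{"tx": -0.053,"ty": 0.083,"tz": 0,"wx": 0,"wy": 0,"wz": -0.52},{"tx": -0.053,"ty": 0.083,"tz": 0,"wx": 0,"wy": 0,"wz": -0.52},{"tx": -0.053,"ty": 0.083,"tz": 0,"wx": 0,"wy": 0,"wz": -0.52},{"tx": -0.053,"ty": 0.083,"tz": 0,"wx": 0,"wy": 0,"wz": -0.52},{"tx": -0.053,"ty": 0.083,"tz": 0,"wx": 0,"wy": 0,"wz": -0.52},{"tx": -0.03,"ty": 0.094,"tz": 0,"wx": 0,"wy": 0,"wz": -0.52},{"tx": -0.03,"ty": 0.094,"tz": 0,"wx": 0,"wy": 0,"wz": -0.52},{"tx": 0,"ty": 0,"tz": 0,"wx": 0,"wy": 0,"wz": 0},{"tx": 0,"ty": 0,"tz": 0,"wx": 0,"wy": 0,"wz": 0}]'

```text
time: 20.27
position: [0.5045, 0.0923, 0.1323]
tool_rot: [[-0.111, -0.994, 0.0], [-0.994, 0.111, -0.0], [0.0, -0.0, -1.0]]
ft_force: [0.1, 0.6, -0.3]
width: 0.0006
grip_force: 0.0
```

```bash
python3 - <<'E'
from fit import *
s=ctrl.sense(); q=viewer.capture("side"); p=viewer.capture("scene")
print(s["time"],s["position"],s["ft_force"])
for n,i in (("side",q),("scene",p)): print(n,[(round(a["confidence"],2),a["pixel"],onplane(i,a["pixel"],.063)) for a in nets.spot_point(i,"finger_stud")[:5]])
c=np.array([539.6,104.9])/1000
for k in (6,7,8):
    a=np.radians(14.6-30*k); print(k,c+.034*np.array([np.cos(a),np.sin(a)]))
E
```

```text
20.275 [0.5045 0.0923 0.1323] [ 0.0651  0.6165 -0.2785]
side [(0.72, [207.4, 138.1], array([0.4411, 0.4168, 0.063 ])), (0.71, [258.3, 377.9], array([ 0.2979, -0.1921,  0.063 ])), (0.62, [199.2, 254.6], array([0.507 , 0.1107, 0.063 ])), (0.58, [243.3, 180.6], array([0.3098, 0.2746, 0.063 ]))]
scene [(0.69, [139.3, 155.1], array([ 0.28  , -0.1821,  0.063 ])), (0.68, [179.3, 357.8], array([0.4427, 0.4143, 0.063 ])), (0.65, [190.5, 248.7], array([0.4906, 0.1136, 0.063 ])), (0.61, [147.2, 304.0], array([0.3089, 0.2773, 0.063 ]))]
6 [0.5067 0.0963]
7 [0.5068 0.1139]
8 [0.5157 0.1291]
```

>>> arm_command --motion '[{"tx": 0,"ty": -0.1,"tz": 0,"wx": 0,"wy": 0,"wz": 0},{"tx": 0,"ty": -0.1,"tz": 0,"wx": 0,"wy": 0,"wz": 0},{"tx": 0,"ty": 0,"tz": 0.5,"wx": 0,"wy": 0,"wz": 0},{"tx": 0,"ty": 0,"tz": 1,"wx": 0,"wy": 0,"wz": 0},{"tx": 0,"ty": 0,"tz": 1,"wx": 0,"wy": 0,"wz": 0},{"tx": 0.3,"ty": 0.6,"tz": 1,"wx": 0,"wy": 0,"wz": 0},{"tx": 0.3,"ty": 0.6,"tz": 1,"wx": 0,"wy": 0,"wz": 0},{"tx": 0.3,"ty": 0.8,"tz": 1,"wx": 0,"wy": 0,"wz": 0},{"tx": 0.3,"ty": 0.8,"tz": 1,"wx": 0,"wy": 0,"wz": 0},{"tx": 0.3,"ty": 0.8,"tz": 1,"wx": 0,"wy": 0,"wz": 0},{"tx": 0.3,"ty": 0.4,"tz": 0.5,"wx": 0,"wy": 0,"wz": 0},{"tx": 0,"ty": 0,"tz": 0,"wx": 0,"wy": 0,"wz": 0}]'

```text
time: 21.98
position: [0.5407, 0.1687, 0.2928]
tool_rot: [[-0.111, -0.994, 0.001], [-0.994, 0.111, 0.001], [-0.001, -0.001, -1.0]]
ft_force: [-0.3, 1.0, -1.2]
width: 0.0003
grip_force: 0.0
```

```bash
python3 - <<'E'
from fit import *
s=ctrl.sense(); p=viewer.capture("wrist"); save(p,"w4.png")
print(s["time"],s["position"],s["joints"]); o=measure(p,s)
print("delta to button, units:",(o["button"][:2]/1000-s["position"][:2])/.02)
E
```

```text
21.975 [0.5407 0.1687 0.2928] [ 0.5883  0.2844 -0.1387 -0.0001 -1.1463 -0.6999]
disc [540.0545 104.5851  43.9618] n 4330 zmed 0.05450226110921019
stud [507.3744 113.2925   6.8296] n 121 zmed 0.07218195781594045
button [562.7989  15.5323  13.9767] n 592 zmed 0.05849692588212296
rect ((547.9620971679688, 73.54505920410156), (119.11829376220703, 183.8289337158203), 14.540694236755371)
len 91.91134782284868 yaw 14.327260516982577 stud ang 165.08049540508625 r 33.82027788850547 dial deg -150.7532348881037
delta to button, units: [ 1.1033 -7.6565]
```

View pics/w4.png

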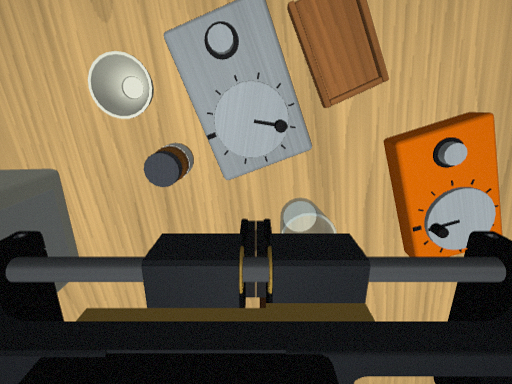

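The dial reads 209°, which is click 7, and the stud at (280,126) in the picture is opposite and just short of a half turn plus one mark from the zero mark at (211,136). The timer has not moved. Now the button.

>>> arm_command --motion '[{"tx": 0.14,"ty": -0.96,"tz": -0.4,"wx": 0,"wy": 0,"wz": 0},{"tx": 0.14,"ty": -0.96,"tz": -0.4,"wx": 0,"wy": 0,"wz": 0},{"tx": 0.14,"ty": -0.96,"tz": -0.4,"wx": 0,"wy": 0,"wz": 0},{"tx": 0.14,"ty": -0.96,"tz": -0.4,"wx": 0,"wy": 0,"wz": 0},{"tx": 0.14,"ty": -0.96,"tz": -0.4,"wx": 0,"wy": 0,"wz": 0},{"tx": 0.14,"ty": -0.96,"tz": -0.4,"wx": 0,"wy": 0,"wz": 0},{"tx": 0.14,"ty": -0.96,"tz": -0.4,"wx": 0,"wy": 0,"wz": 0},{"tx": 0.14,"ty": -0.95,"tz": -0.4,"wx": 0,"wy": 0,"wz": 0},{"tx": 0,"ty": 0,"tz": -1,"wx": 0,"wy": 0,"wz": 0},{"tx": 0,"ty": 0,"tz": -1,"wx": 0,"wy": 0,"wz": 0},{"tx": 0,"ty": 0,"tz": -1,"wx": 0,"wy": 0,"wz": 0},{"tx": 0,"ty": 0,"tz": -1,"wx": 0,"wy": 0,"wz": 0}]'

```text
time: 23.52
position: [0.563, 0.0143, 0.1474]
tool_rot: [[-0.112, -0.994, 0.0], [-0.994, 0.112, 0.0], [-0.0, -0.0, -1.0]]
ft_force: [-0.1, -0.3, 0.2]
width: 0.0003
grip_force: 0.0
```

>>> arm_command --motion '[{"tx": 0,"ty": 0,"tz": -0.5,"wx": 0,"wy": 0,"wz": 0},{"tx": 0,"ty": 0,"tz": -0.25,"wx": 0,"wy": 0,"wz": 0},{"tx": 0,"ty": 0,"tz": -0.2,"wx": 0,"wy": 0,"wz": 0},{"tx": 0,"ty": 0,"tz": -0.1,"wx": 0,"wy": 0,"wz": 0},{"tx": 0,"ty": 0,"tz": -0.1,"wx": 0,"wy": 0,"wz": 0},{"tx": 0,"ty": 0,"tz": -0.1,"wx": 0,"wy": 0,"wz": 0},{"tx": 0,"ty": 0,"tz": 0,"wx": 0,"wy": 0,"wz": 0},{"tx": 0,"ty": 0,"tz": 0,"wx": 0,"wy": 0,"wz": 0}]'

```text
time: 24.52
position: [0.5632, 0.0149, 0.1237]
tool_rot: [[-0.112, -0.994, 0.001], [-0.994, 0.112, 0.0], [-0.0, -0.001, -1.0]]
ft_force: [0.5, -1.3, 5.0]
width: 0.0005
grip_force: 2.3
```

>>> arm_command --motion '[{"tx": 0,"ty": 0,"tz": -0.025,"wx": 0,"wy": 0,"wz": 0},{"tx": 0,"ty": 0,"tz": -0.02,"wx": 0,"wy": 0,"wz": 0},{"tx": 0,"ty": 0,"tz": 0,"wx": 0,"wy": 0,"wz": 0},{"tx": 0,"ty": 0,"tz": 0,"wx": 0,"wy": 0,"wz": 0}]'

```text
time: 25.02
position: [0.5632, 0.0149, 0.1231]
tool_rot: [[-0.111, -0.994, 0.001], [-0.994, 0.111, -0.0], [-0.0, -0.001, -1.0]]
ft_force: [-0.5, 0.3, 7.9]
width: 0.0003
grip_force: 3.8
```

>>> arm_command --motion '[{"tx": 0,"ty": 0,"tz": 0.2,"wx": 0,"wy": 0,"wz": 0},{"tx": 0,"ty": 0,"tz": 0.2,"wx": 0,"wy": 0,"wz": 0},{"tx": 0,"ty": 0,"tz": 0.6,"wx": 0,"wy": 0,"wz": 0},{"tx": 0,"ty": 0.5,"tz": 1,"wx": 0,"wy": 0,"wz": 0},{"tx": 0,"ty": 1,"tz": 1,"wx": 0,"wy": 0,"wz": 0},{"tx": 0,"ty": 1,"tz": 1,"wx": 0,"wy": 0,"wz": 0},{"tx": 0,"ty": 1,"tz": 1,"wx": 0,"wy": 0,"wz": 0},{"tx": 0,"ty": 1,"tz": 1,"wx": 0,"wy": 0,"wz": 0},{"tx": 0,"ty": 1,"tz": 1,"wx": 0,"wy": 0,"wz": 0},{"tx": 0,"ty": 1,"tz": 1,"wx": 0,"wy": 0,"wz": 0},{"tx": 0,"ty": 1,"tz": 0.5,"wx": 0,"wy": 0,"wz": 0},{"tx": 0,"ty": 0,"tz": 0,"wx": 0,"wy": 0,"wz": 0}]'

```text
time: 26.52
position: [0.5627, 0.1663, 0.2927]
tool_rot: [[-0.11, -0.994, 0.0], [-0.994, 0.11, 0.001], [-0.001, -0.0, -1.0]]
ft_force: [-0.4, -1.3, -0.3]
width: 0.0003
grip_force: 0.0
```

```bash
python3 - <<'E'
from fit import *
s=ctrl.sense(); p=viewer.capture("wrist"); print(s["time"],s["position"]); measure(p,s)
E
```

```text
26.525 [0.5627 0.1663 0.2927]
disc [539.8453 104.528   43.9441] n 4323 zmed 0.05444767452822524
stud [507.2965 113.4089   6.8145] n 126 zmed 0.07200499849897907
button [563.0421  15.7298  13.7912] n 593 zmed 0.058434886888709126
rect ((548.0453491210938, 73.49888610839844), (119.08609771728516, 183.73297119140625), 14.597610473632812)
len 91.7780948876774 yaw 14.64021504824943 stud ang 164.73850635310976 r 33.738636672622526 dial deg -150.0982913048603
```

The button bottomed at 7.9 N and is up again. The dial is at 210° and the timer has not moved.

```bash
python3 -c "
from plant import close_job
print(close_job())"
```

```text
the job is handed in; nothing more can be done
None
```

The timer is set to 35 minutes (dial measured at 210°, the seventh click), the start button was pressed to its stop and is up again, the timer moved less than 1 mm, nothing else was knowingly touched, and the job is handed in; no verdict came back.

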